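# Set out a parts kit on the setting-out board

## Robot

A 6-joint arm with a two-finger parallel gripper is mounted at the origin on a cart in front of the work surface, level with it; the furniture and walls round the work are solid. World frame = base frame: x ahead of the robot, y to its left, z up, the work surface at z = 0. Lengths are in m, angles in rad, forces in N, time in s.
With the tool pointing down it reaches from about 0.3 to 0.75 m from the base axis. Payload 8.5 kg.
Tool frame: the origin (TCP) lies on the centre line of the jaws, within the pads' length; the fingertips stand tip_reach ahead of it and the grasp point (between the pads) lies 6 mm ahead of it (tip_reach is the distance from the TCP to the fingertips, in m); z points along the fingers, y is the line along which they close (so a half turn about z gives the same grasp; the last joint's range is limited). The gripper opens to 88 mm and grips with 3 to 60 N. Pads are 18 mm wide; open, the fingers measure 123 mm over their backs; the gripper's body (75 mm by 187 mm) begins 45 mm behind the grasp point.
Start: joints at [0.991, 0.381, 1.297, -0, 1.464, -0.215], TCP at [0.196, 0.514, 0.264] pointing down, gripper open.
Joint ranges: [-3.11, 3.11], [-0.89, 2.33], [0.22, 2.48], [-1.42, 4.56], [0.17, 2.85], [-2.88, 2.88]. Speed limits (rad/s): [2.39, 2.39, 3.14, 3.14, 3.14, 3.14].

## Interface

Orientations are given as [roll, pitch, yaw] about the fixed x, y, z axes, in that order (R = Rz(yaw) Ry(pitch) Rx(roll)).
In Python, from rig import movep, move_straight, goto_joints, command_gripper, dwell, ik, get_state, camera, camera_model, Unreachable, hand_in, find_in, tip_reach gives the robot as it stands. Calls block until the motion is done:
- movep(position, orientation): joint-space move of the TCP to a pose.
- move_straight(position, frame=None, v=0.15): straight line of the TCP; frame=None keeps the orientation; v is the mean speed in m/s.
- goto_joints(angles): joint-space move.
- command_gripper(opening): finger opening in m; the grip force is fixed at half the most; returns when the fingers have stopped.
- dwell(seconds).
- ik(position, orientation): joint angles nearest the present ones, or None.
- get_state(): the state.
- camera(name): name is "side" or "top" or "wrist"; returns (picture, depth): 384x512x3 uint8, red, green, blue; 384x512 float32, m along the optical axis (not along the pixel's ray), 0 where there is no reading.
- camera_model(name): a dict with "K" (3x3 intrinsics, pixels), "k1" (the pictures are not rectified: a ray, as slopes to the right and down, at radius r is drawn at 1 + k1 r^2 times it, then the intrinsics apply), "world_to_cam" (4x4, takes a point from world to camera coordinates). Camera axes: x right, y up, looking along -z (the intrinsics and any distortion apply to the point x, -y, -z); pixel columns grow to the right and rows downward; lengths in m; the calibration is good to about 2 mm. A picture is of the moment at which its call begins: read the wrist's pose just before it. camera_model takes no time and is no camera call; for the wrist camera it gives the pose at the moment of the call.
A pose or a line that the arm cannot do raises Unreachable and nothing moves.
- hand_in(): hands the job in; it is judged then, once.
Trained networks look in the newest picture that a camera, given by its name, has taken for a name from the list of things; names that differ only in an ending like _2 or _b are one class to them, and where a whole thing is asked for, a point or a joint stands for the part that bears it (a point fixed in the world has none). Each returns a list of dicts, best first, with "conf" (0 to 1); they miss things now and then, are a little off and sometimes report something else, mostly with a low value. They report only what shows in the picture. A call takes as long as a camera call.
- find_in(query, camera): "bbox" ([left, top, width, height] in pixels, round what is visible of it).
The state is a dict: "time_s": time; "joint_positions": joint angles; "joint_vel": joint speeds; "joint_torque": joint torques, N m; "ee_pos": TCP position; "eef_rot": TCP orientation; "force": force on the tool from outside, world axes, zero at the start; "torque": the same for the moment, N m; "opening": finger opening in m; "grasp_force": force on a finger pad.
Only numpy, scipy, OpenCV 4.12 (cv2) and the standard library are available. Lean on these libraries where they do the work, as an engineer would, in place of code of your own. Each camera call takes 0.05 s, during which the arm holds its last target. There are 200 camera calls.

## Task

Set out the kit on the grey board: stand the teal tin in the middle of the yellow tile, and on the middle of the green tile build a neat, squared-up stack of the three small parts boxes that lie loose on the bench, the blue one at the bottom, the white-and-blue one on top of it and the orange one on top of that. Stand the red-capped jar upright on the board in line with the stack and the tin, midway between them. Leave the label roll and the stapler where they are.

Things in the scene. Friction and masses are not known exactly. Their poses are not given: they have to be found in the camera images.
- board: fixed grey board, 110 x 330 x 6 mm thick, lying flat on the bench with a bright metal strip along each short end; origin at the centre of its underside (its upper face is 6 mm above the origin and the bench), y along its length, x across it (roughly away from the robot). The middle of the board, bare, is midway between the two tiles. Its place and yaw change from start to start
- green_tile: fixed green square tile, 90 x 90 x 3 mm, on the board 112 mm from the board's middle towards one end (which end changes); origin at the centre of its underside, upper face 3 mm above it (9 mm above the bench); x and y along its edges, parallel to the board's
- yellow_tile: fixed yellow square tile, 90 x 90 x 3 mm, on the board 112 mm from the board's middle towards the other end; origin at the centre of its underside, upper face 3 mm above it (9 mm above the bench); x and y along its edges, parallel to the board's
- blue_box: loose plain blue parts box, 50 (x) x 60 (y) x 40 (z) mm, about 40 g, closed and solid, standing on the bench; origin at the centre of its underside. This is the one down on the bench top, not one of the boxes on the white drawer unit
- white_box: loose white parts box with blue bands, 40 (x) x 50 (y) x 30 (z) mm, about 40 g, closed and solid, on the bench top (not on the drawer unit); origin at the centre of its underside
- orange_box: loose plain orange-yellow parts box, 40 (x) x 40 (y) x 20 (z) mm, about 40 g, closed and solid, on the bench top (not on the drawer unit); origin at the centre of its underside
- red_cap_jar: loose round white jar with a red cap, 41 mm across, 65 mm tall, about 60 g, standing upright on the bench; the cap is fixed; origin at the centre of its underside, z up
- teal_tin: loose round teal-labelled tin with a silver lid, 57.5 mm across, 72 mm tall, about 180 g, closed, standing upright on the bench; origin at the centre of its underside, z up
- label_roll: bystander: white roll of labels standing on its flat side, 68 mm across, 41 mm tall, beyond the left end of the board; origin at the centre of its underside; leave it alone
- stapler: bystander: red stapler, 30 (x) x 124 (y) x 44 mm, beyond the right end of the board; origin at the centre of its underside; leave it alone

How it is judged:
By the outcome, as a careful person would: the job done as asked, in the order asked, and still so for the second after the job is handed in, with the robot touching nothing.
It also fails if it takes over 133 s, if anything falls off the work surface, if the arm or the gripper's body presses on something with over 40 N, if the wrist force passes 120 N, or if a joint passes its speed limit or range.

## Working session

There is one attempt and no reset: what is moved stays moved. The work goes in short steps, each a Python script; the robot and the scene stay as the last script left them, time stands still between calls to the robot, and variables do not carry over. Pictures are saved under pics/ and viewed, at most 14 in all, crops included, and the job is handed in when it is done.

```bash
ls; mkdir -p pics
python3 - <<'E'
from rig import *
import cv2,numpy as np
print(get_state()['time_s'],tip_reach)
for c in ["top","side"]:
    p,d=camera(c); cv2.imwrite(f"pics/{c}0.png",p[:,:,::-1]); np.savez(f"{c}0.npz",p=p,d=d)
    m=camera_model(c); print(c,m)
    for n in ["board","green_tile","yellow_tile","blue_box","white_box","orange_box","red_cap_jar","teal_tin","label_roll","stapler"]:
        print(n,[(np.round(r['bbox']).astype(int).tolist(),round(r['conf'],2)) for r in find_in(n,c)[:3]])
E
```

```text
pics
rig.py
0.0 0.025
top {'K': array([[355.72810593,   0.        , 257.32281296],
       [  0.        , 355.72810593, 189.78496827],
       [  0.        ,   0.        ,   1.        ]]), 'k1': 0.017562287639259624, 'world_to_cam': array([[-0.02360478, -0.99971926,  0.00205536,  0.03289767],
       [ 0.99124997, -0.02313763,  0.12995441, -0.53616806],
       [-0.12987037,  0.00510492,  0.99151784, -0.94114438],
       [ 0.        ,  0.        ,  0.        ,  1.        ]])}
board [([206, 136, 123, 55], 0.73), ([336, 226, 17, 16], 0.64)]
green_tile []
yellow_tile [([211, 140, 34, 34], 0.92), ([289, 151, 32, 34], 0.35)]
blue_box [([123, 189, 25, 22], 0.75), ([377, 191, 31, 19], 0.62), ([181, 224, 18, 20], 0.22)]
white_box [([123, 191, 24, 18], 0.66)]
orange_box [([335, 228, 15, 15], 0.76)]
red_cap_jar [([182, 223, 18, 19], 0.78)]
teal_tin [([252, 208, 23, 22], 0.78)]
label_roll [([139, 136, 29, 24], 0.83)]
stapler [([359, 125, 40, 19], 0.72)]
side {'K': array([[471.21522143,   0.        , 257.89607801],
       [  0.        , 471.21522143, 197.80032463],
       [  0.        ,   0.        ,   1.        ]]), 'k1': -0.19550153754848773, 'world_to_cam': array([[ 0.88413   , -0.46670649,  0.02234277, -0.48061276],
       [ 0.15698039,  0.34174297,  0.92658993, -0.11920776],
       [-0.44008102, -0.81571858,  0.37540898, -1.26516248],
       [ 0.        ,  0.        ,  0.        ,  1.        ]])}
board [([250, 189, 63, 38], 0.71)]
green_tile [([274, 209, 36, 13], 0.71)]
yellow_tile [([252, 186, 30, 9], 0.57)]
blue_box [([291, 240, 34, 30], 0.71)]
white_box [([250, 185, 31, 13], 0.5)]
orange_box [([245, 232, 16, 12], 0.73)]
red_cap_jar [([196, 173, 8, 22], 0.48)]
teal_tin [([226, 191, 14, 26], 0.8)]
label_roll [([243, 161, 16, 18], 0.51)]
stapler [([341, 217, 39, 30], 0.81)]
```

```bash
python3 -c "
import cv2
a=cv2.imread('pics/top0.png');cv2.imwrite('pics/top0c.png',cv2.resize(a[100:275,80:450],(800,378),interpolation=cv2.INTER_CUBIC))
a=cv2.imread('pics/side0.png');cv2.imwrite('pics/side0c.png',cv2.resize(a[120:300,150:410],(800,554),interpolation=cv2.INTER_CUBIC))"
```

```text
(no output)
```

View pics/top0c.png

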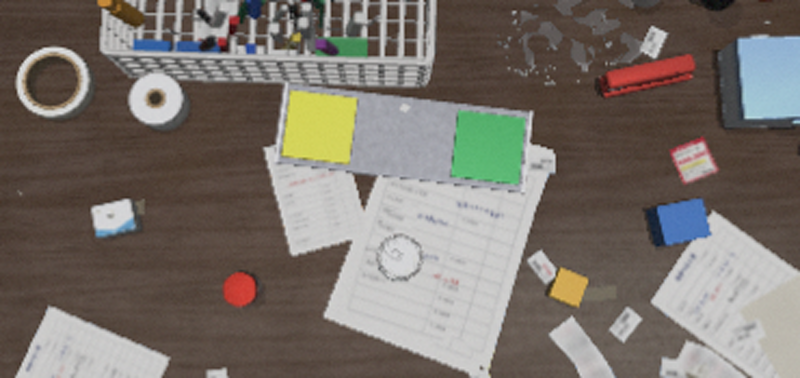

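View pics/side0c.png

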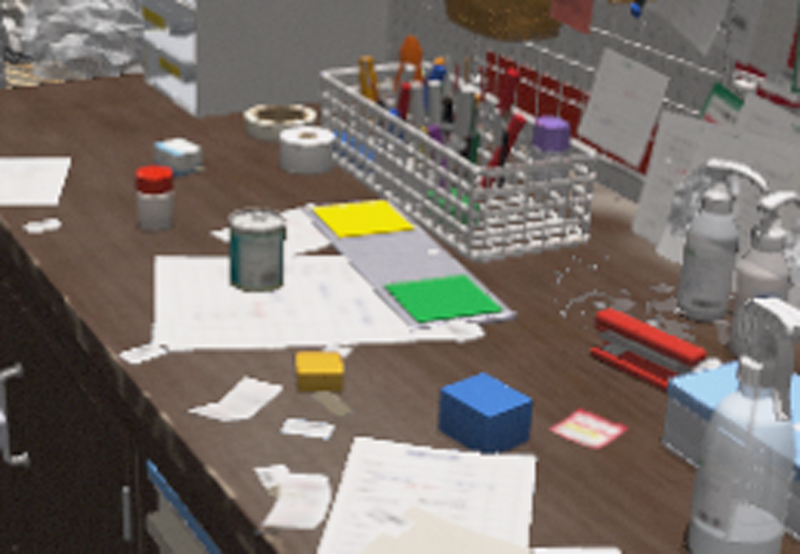

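The top view shows yellow tile left (≈(228,157) px full-frame), green right (≈(306,168)), white box (135,200), jar (191,233), tin (264,219), orange (343,233), blue (392,200). The side view agrees. Next I'll get rough positions, then close wrist views of each.

```bash
cat > h.py <<'E'
from rig import *
import cv2,numpy as np
from scipy.spatial.transform import Rotation as R
def rays(m,shape=(384,512)):
    K=m['K'];v,u=np.mgrid[:shape[0],:shape[1]]
    xd=(u-K[0,2])/K[0,0];yd=(v-K[1,2])/K[1,1]
    x,y=xd.copy(),yd.copy()
    for _ in range(8):
        f=1+m['k1']*(x*x+y*y);x,y=xd/f,yd/f
    return x,y
def cloud(m,d):
    x,y=rays(m,d.shape);P=np.stack([x*d,-y*d,-d],-1)
    T=np.linalg.inv(m['world_to_cam']);W=P@T[:3,:3].T+T[:3,3]
    W[d<=0]=np.nan
    return W
def onplane(m,pts,z):
    """pixels -> world points at height z"""
    x,y=rays(m);T=np.linalg.inv(m['world_to_cam']);out=[]
    for u,v in pts:
        f=lambda a:cv2.remap(a.astype(np.float32),np.float32([[u]]),np.float32([[v]]),cv2.INTER_LINEAR)[0,0]
        r=T[:3,:3]@np.array([f(x),-f(y),-1.]);out.append((T[:3,3]+r*(z-T[2,3])/r[2])[:2])
    return np.array(out)
def snap(c,name=None):
    m=camera_model(c);p,d=camera(c)
    if name: cv2.imwrite(f'pics/{name}.png',p[:,:,::-1]);np.savez(name+'.npz',p=p,d=d,**m)
    return m,p,d
def down(yaw): # tool down, closing axis (tool y) at world angle yaw
    # R=Rz(a)Rx(pi): tool y = Rz(a)(0,-1,0) -> angle a-90deg
    return [np.pi,0,yaw+np.pi/2]
E
python3 - <<'E'
from h import *
a=np.load('top0.npz');m=camera_model('top');W=cloud(m,a['d'])
bench=W[260:300,200:300,2];print('bench z',np.nanmedian(bench))
for n,(l,t,w,h) in dict(blue=(377,191,31,19),white=(123,189,25,22),orange=(335,228,15,15),jar=(182,223,18,19),tin=(252,208,23,22),roll=(139,136,29,24),stapler=(359,125,40,19),yellow=(211,140,34,34),green=(289,151,32,34)).items():
    P=W[t:t+h,l:l+w].reshape(-1,3);zt=np.nanpercentile(P[:,2],85);Q=P[P[:,2]>zt-.006].astype(np.float32)
    r=cv2.minAreaRect(Q[:,:2]*1000);print(n,'z',zt.round(4),np.round(np.nanmedian(Q,0),3),np.round(r[0]),np.round(r[1]),round(r[2]))
s=get_state();print(s['ee_pos'],s['eef_rot']);mw=camera_model('wrist');T=np.linalg.inv(mw['world_to_cam']);print(mw['K'],mw['k1'],T)
E
python3 - <<'E'
from h import *
def look(xy,z,yaw,name):
    movep([*xy,z],[np.pi,0,yaw]);dwell(.2);print(name,get_state()['time_s'],np.round(get_state()['joint_positions'],2))
    return snap('wrist',name)
look((.50,.20),.25,np.radians(170),'w_jar') if 0 else None
m,p,d=look((.457,.004),.25,np.radians(171),'w_tin')
print(find_in('teal_tin','wrist')[:1],find_in('board','wrist')[:1])
m,p,d=look((.60,-.006),.30,np.radians(171),'w_board')
print([find_in(n,'wrist')[:1] for n in('green_tile','yellow_tile','board')])
W=cloud(m,d);print('bench/board/tiles z',[np.round(np.nanmedian(W[abs(W[...,0]-x)+abs(W[...,1]-y)<.02],0),4) for x,y in((.62,-.006),(.636,.104),(.60,-.116))])
Q=W[(W[...,0]>.62)&(abs(W[...,1])<.25)];print('basket',[ (x,np.nanpercentile(Q[abs(Q[:,0]-x)<.01][:,2],97).round(3)) for x in(.66,.68,.7,.72,.74)if (abs(Q[:,0]-x)<.01).any()])
cv2.imwrite('pics/two.png',np.hstack([cv2.imread(f'pics/{n}.png')[:,::1] for n in('w_tin','w_board')])[:, :] if 0 else cv2.resize(np.vstack([cv2.imread(f'pics/{n}.png') for n in('w_tin','w_board')]),(400,600)))
E
```

```text
w_tin 3.3583 [-0.25  0.23  1.56  0.    1.35 -1.66]
[{'bbox': [225.1, 142.1, 60.7, 67.8], 'conf': 0.61}] [{'bbox': [140.9, 248.7, 248.7, 83.8], 'conf': 0.56}]
w_board 4.3667 [-0.21  0.45  1.08 -0.    1.61 -1.62]
[[{'bbox': [130.8, 141.2, 73.9, 69.4], 'conf': 0.9}], [{'bbox': [307.8, 140.0, 69.2, 66.2], 'conf': 0.8}], [{'bbox': [126.8, 132.1, 263.6, 87.1], 'conf': 0.76}]]
bench/board/tiles z [array([ 0.62  , -0.0059,  0.0053]), array([0.6358, 0.1039, 0.0083]), array([ 0.6   , -0.1158,  0.0084])]
basket [(0.66, np.float64(0.009)), (0.68, np.float64(0.103)), (0.7, np.float64(0.105)), (0.72, np.float64(0.165)), (0.74, np.float64(0.03))]
```

View pics/two.png

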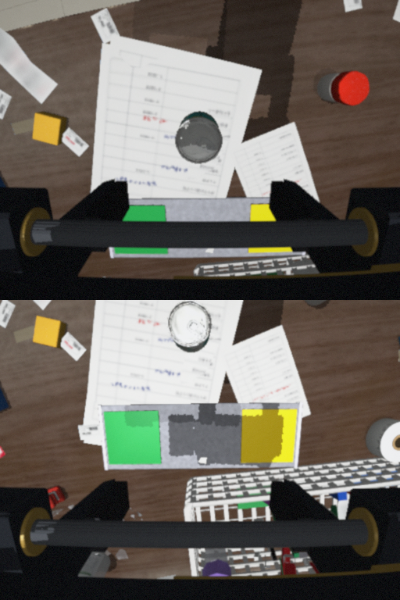

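The wrist views show tin, tiles and jar clearly. Yellow (in gripper shadow) and green tiles are fully visible, and the wire basket sits just behind the yellow end. Next I'll take the tile poses and basket clearance from these images.

```bash
cat >> h.py <<'E'
HUE=dict(green=(45,85),yellow=(20,38),blue=(100,130),orange=(12,28))
def colrect(m,p,c,z,near,r=.09,smin=110,vmin=30):
    """rectangle of a coloured flat face at height z near a world point: centre, sizes, yaw(deg, mod 90)"""
    hsv=cv2.cvtColor(p,cv2.COLOR_RGB2HSV);a,b=HUE[c]
    k=((hsv[...,0]>=a)&(hsv[...,0]<=b)&(hsv[...,1]>smin)&(hsv[...,2]>vmin)).astype(np.uint8)
    cs,_=cv2.findContours(cv2.morphologyEx(k,cv2.MORPH_OPEN,np.ones((3,3))),cv2.RETR_EXTERNAL,cv2.CHAIN_APPROX_NONE)
    best=None
    for q in sorted(cs,key=cv2.contourArea)[::-1][:4]:
        P=onplane(m,q[:,0],z)
        if np.linalg.norm(P.mean(0)-near)<r:
            b=cv2.minAreaRect((P*1e3).astype(np.float32));return np.round(b[0],1),np.round(b[1],1),round(b[2],1)
def toprect(m,d,z,near,r=.06,tol=.008):
    W=cloud(m,d);k=(abs(W[...,2]-z)<tol)&(np.hypot(W[...,0]-near[0],W[...,1]-near[1])<r)
    P=(W[k][:,:2]*1e3).astype(np.float32);b=cv2.minAreaRect(P)
    return np.round(b[0],1),np.round(b[1],1),round(b[2],1),P.mean(0).round(1),np.median(W[k][:,2]).round(4)
def load(n):
    a=np.load(n+'.npz');return a,a['p'],a['d']
E
python3 - <<'E'
from h import *
m,p,d=load('w_board')
print(colrect(m,p,'green',.009,(.6,-.116)),colrect(m,p,'yellow',.009,(.636,.104),smin=90))
print('tiles by depth',)
mt=camera_model('top');a=np.load('top0.npz')
print('top',colrect(mt,a['p'],'green',.009,(.6,-.116)),colrect(mt,a['p'],'yellow',.009,(.636,.104)))
W=cloud(m,d);T=cloud(mt,a['d'])
for nm,W in(('w',W),('t',T)):
  for y in np.arange(-.1,.32,.04):
    s=W[abs(W[...,1]-y)<.02]; print(nm,round(y,2),[(round(x,2),np.nanmax(s[abs(s[:,0]-x)<.01][:,2],initial=0).round(2)) for x in np.arange(.64,.78,.02)])
m,p,d=load('w_tin')
print('tin',toprect(m,d,.072,(.457,.004)),'jar',toprect(m,d,.065,(.423,.197)))
m,p,d=load('w_board');print('tin',toprect(m,d,.072,(.457,.004)))
E
```

```text
(array([ 601.8, -117.4]), array([88.4, 88.3]), 81.7) (array([634.2, 103.1]), array([90. , 89.3]), 81.7)
tiles by depth
top (array([ 599.6, -117.2]), array([87.5, 87.4]), 81.8) (array([632.2, 103.6]), array([88.3, 88.5]), 81.6)
w -0.1 [(np.float64(0.64), np.float64(0.01)), (np.float64(0.66), np.float64(0.01)), (np.float64(0.68), np.float64(0.0)), (np.float64(0.7), np.float64(0.0)), (np.float64(0.72), np.float64(0.0)), (np.float64(0.74), np.float64(0.0)), (np.float64(0.76), np.float64(0.0)), (np.float64(0.78), np.float64(0.0))]
w -0.06 [(np.float64(0.64), np.float64(0.01)), (np.float64(0.66), np.float64(0.01)), (np.float64(0.68), np.float64(0.0)), (np.float64(0.7), np.float64(0.11)), (np.float64(0.72), np.float64(0.1)), (np.float64(0.74), np.float64(0.05)), (np.float64(0.76), np.float64(0.11)), (np.float64(0.78), np.float64(0.1))]
w -0.02 [(np.float64(0.64), np.float64(0.01)), (np.float64(0.66), np.float64(0.01)), (np.float64(0.68), np.float64(0.11)), (np.float64(0.7), np.float64(0.11)), (np.float64(0.72), np.float64(0.1)), (np.float64(0.74), np.float64(0.05)), (np.float64(0.76), np.fl
[... 5561 characters left out ...]
float64(0.1)), (np.float64(0.78), np.float64(0.02))]
t 0.3 [(np.float64(0.64), np.float64(0.04)), (np.float64(0.66), np.float64(0.04)), (np.float64(0.68), np.float64(0.04)), (np.float64(0.7), np.float64(0.11)), (np.float64(0.72), np.float64(0.1)), (np.float64(0.74), np.float64(0.03)), (np.float64(0.76), np.float64(0.03)), (np.float64(0.78), np.float64(0.09))]
tin (array([456.6,   3.5]), array([56.4, 55.8]), 17.0, array([456.9,   3.4], dtype=float32), np.float64(0.0682)) jar (array([422.5, 197.8]), array([39.8, 41.6]), 29.9, array([422.3, 196.5], dtype=float32), np.float64(0.0631))
tin (array([456.8,   3.4]), array([56.3, 56.3]), 16.9, array([456.3,   3.5], dtype=float32), np.float64(0.0682))
```

```bash
cat >> h.py <<'E'
G=.006
B0=np.array([.6180,-.00715]);BY=np.radians(-8.3)
UY=np.array([-np.sin(BY),np.cos(BY)])
GREEN=B0-.112*UY;YELLOW=B0+.112*UY
def st(t=''):
    s=get_state();print(t,'t',round(s['time_s'],1),'op',round(s['opening'],4),'gf',round(s['grasp_force'],1),'F',np.round(s['force'],1),'p',np.round(s['ee_pos'],4));return s
def pick(xy,yaw,h,opening=.085,zc=.2,zb=0,grip=.0):
    """grasp h above the underside"""
    command_gripper(opening);movep([*xy,zc],[np.pi,0,yaw]);move_straight([*xy,zb+h+G],v=.12)
    command_gripper(grip);st('gripped');move_straight([*xy,zc],v=.2);st('lifted')
def place(xy,yaw,h,zb,opening,zc=.2,gap=.001):
    movep([*xy,zc],[np.pi,0,yaw]);move_straight([*xy,zb+h+G+.02],v=.2);move_straight([*xy,zb+h+G+gap],v=.03)
    dwell(.2);st('down');command_gripper(opening);dwell(.2);st('open');move_straight([*xy,max(zc,zb+h+.09)],v=.2)
E
python3 - <<'E'
from h import *
pick((.4567,.0035),np.pi,.05,zc=.22)
place(YELLOW,np.pi,.05,.009,.075,zc=.25)
movep([*B0-[.0,0],.30],[np.pi,0,np.radians(171)]);dwell(.2);m,p,d=snap('wrist','w_tin2');st()
print('tin',toprect(m,d,.081,YELLOW),'want',YELLOW)
print(colrect(m,p,'green',.009,GREEN))
E
```

```text
gripped t 7.6 op 0.0563 gf 30.0 F [-0.3 -0.4  2.5] p [0.4567 0.0035 0.0561]
lifted t 8.6 op 0.0569 gf 30.0 F [ 0.3  0.  -2.1] p [0.4562 0.0036 0.2189]
down t 11.3 op 0.0566 gf 30.0 F [ 0.2 -0.6 -1.7] p [0.6342 0.1037 0.0661]
open t 12.0 op 0.075 gf 0.0 F [ 0.6 -0.1 -0.8] p [0.6342 0.1037 0.066 ]
 t 13.9 op 0.075 gf 0.0 F [ 0.5 -0.3 -0.2] p [ 0.618  -0.006   0.2992]
tin (array([648.5,  98.1]), array([56., 88.]), 71.2, array([635.5, 103.4], dtype=float32), np.float64(0.0772)) want [0.63416789 0.10367689]
(array([ 602.1, -117.4]), array([88.5, 88.7]), 81.9)
```

Run:
```python
from h import *
m,p,d=load('w_tin2');print('tin',toprect(m,d,.079,(.634,.104),r=.031,tol=.006))
for n,xy,z,yaw in(('white',(.516,.365),.03,-170),('orange',(.411,-.21),.02,171),('blue',(.496,-.355),.04,-170)):
    movep([*xy,.22],[np.pi,0,np.radians(yaw)]);dwell(.2);st();m,p,d=snap('wrist','w_'+n)
    print(n,toprect(m,d,z-.001,xy,r=.05,tol=.006),n!='white' and colrect(m,p,n,z,xy))
cv2.imwrite('pics/three.png',cv2.resize(np.vstack([cv2.imread(f'pics/w_{n}.png')[40:290] for n in('white','orange','blue')]),(410,600)))
```

```text
tin (array([634. , 102.8]), array([56.4, 56.5]), 52.8, array([633.9, 103.5], dtype=float32), np.float64(0.0772))
 t 15.5 op 0.0749 gf 0.0 F [ 0.4  0.1 -0.2] p [0.5166 0.3643 0.2202]
white (array([517.5, 365. ]), array([40.5, 50.2]), 13.0, array([516.7, 364.9], dtype=float32), np.float64(0.0292)) False
 t 17.9 op 0.0748 gf 0.0 F [0.8 0.4 0.5] p [ 0.4112 -0.2097  0.22  ]
orange (array([ 416.8, -211.8]), array([39.9, 40.1]), 66.1, array([ 415.9, -211.6], dtype=float32), np.float64(0.0192)) (array([ 415.1, -211.3]), array([40.5, 43.2]), 65.9)
 t 18.9 op 0.075 gf 0.0 F [-0.1  0.1  0.2] p [ 0.4958 -0.3538  0.2207]
blue (array([ 495.3, -355.6]), array([49.8, 60. ]), 10.2, array([ 494.5, -355.7], dtype=float32), np.float64(0.0393)) (array([ 492.8, -356. ]), array([53.6, 59.2]), 10.1)
```

View pics/three.png

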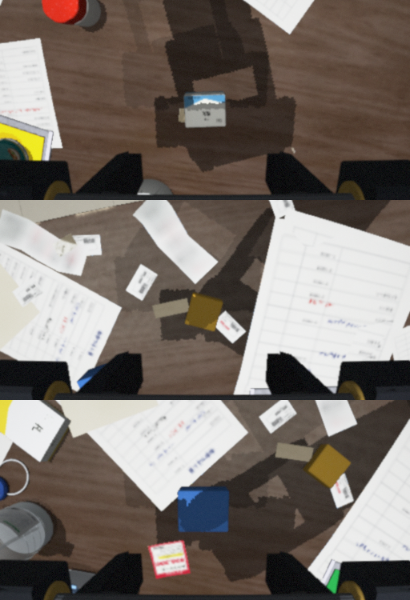

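White, orange and blue boxes are clear, and their depth rectangles match the stated sizes. I'll place the blue box.

```bash
cat >> h.py <<'E'
PY=np.pi+BY
def check(z,xy=None,name=None,r=.045):
    xy=GREEN if xy is None else xy
    movep([xy[0],xy[1],.27],[np.pi,0,PY]);dwell(.2);m,p,d=snap('wrist',name);st()
    print('check',toprect(m,d,z-.001,xy,r=r,tol=.006),'want',xy,np.degrees(BY))
    return m,p,d
E
python3 - <<'E'
from h import *
pick((.4953,-.3556),np.radians(-169.8),.025)
place(GREEN,PY,.025,.009,.075)
m,p,d=check(.049,name='w_st1')
print(colrect(m,p,'green',.009,GREEN))
E
```

```text
gripped t 21.6 op 0.0599 gf 30.0 F [-0.1  0.5  2.6] p [ 0.4953 -0.3556  0.0312]
lifted t 22.6 op 0.0599 gf 30.0 F [ 0.1  0.6 -1.4] p [ 0.495  -0.3553  0.1988]
down t 25.4 op 0.0601 gf 30.0 F [-0.5  1.2 -0.9] p [ 0.6019 -0.118   0.0412]
open t 26.0 op 0.0753 gf 0.0 F [ 0.  -0.2  0.1] p [ 0.6018 -0.118   0.041 ]
 t 27.6 op 0.0752 gf 0.0 F [-0.1 -1.2  0.8] p [ 0.6015 -0.1179  0.2684]
check (array([ 601.8, -118.6]), array([60.2, 49.3]), 81.6, array([ 601. , -118.5], dtype=float32), np.float64(0.0483)) want [ 0.60183211 -0.11797689] -8.3
(array([ 601.5, -117.9]), array([88.6, 87.8]), 81.7)
```

Run:
```python
from h import *
pick((.5173,.365),np.radians(-167),.021,zc=.22)
place(GREEN,PY,.021,.049,.065,zc=.25)
check(.079,name='w_st2')
pick((.4165,-.2117),np.radians(156.1),.021,opening=.07,zc=.22)
place(GREEN,PY,.021,.079,.053,zc=.27)
m,p,d=check(.099,name='w_st3')
```

```text
gripped t 32.1 op 0.0495 gf 30.0 F [0.3 0.4 1.1] p [0.5173 0.365  0.027 ]
lifted t 33.3 op 0.0498 gf 30.0 F [-0.4 -0.  -1.1] p [0.5169 0.3648 0.2188]
down t 36.9 op 0.0499 gf 30.0 F [-0.3 -0.3 -0.3] p [ 0.6019 -0.118   0.0772]
open t 37.6 op 0.0651 gf 0.0 F [-0.3 -0.   0.1] p [ 0.6018 -0.118   0.077 ]
 t 39.1 op 0.0649 gf 0.0 F [-0.1  0.5  0.3] p [ 0.6016 -0.1179  0.269 ]
check (array([ 602.4, -118.6]), array([49.8, 40.4]), 81.1, array([ 601.4, -118.6], dtype=float32), np.float64(0.0782)) want [ 0.60183211 -0.11797689] -8.3
gripped t 42.5 op 0.0397 gf 30.0 F [-0.3 -1.   1.9] p [ 0.4165 -0.2117  0.0271]
lifted t 43.7 op 0.0399 gf 30.0 F [ 0.2 -0.4 -0.4] p [ 0.4162 -0.2114  0.2191]
down t 46.4 op 0.0397 gf 30.0 F [ 1.  -0.3 -0.5] p [ 0.6019 -0.118   0.1072]
open t 47.0 op 0.0528 gf 0.0 F [-0.5  1.  -1. ] p [ 0.6018 -0.118   0.107 ]
 t 48.4 op 0.053 gf 0.0 F [-0.7 -0.1 -0. ] p [ 0.6018 -0.118   0.2699]
check (array([ 602. , -118.5]), array([40. , 40.3]), 81.3, array([ 601.1, -118.5], dtype=float32), np.float64(0.0982)) want [ 0.60183211 -0.11797689] -8.3
```

Run:
```python
from h import *
xy=(.4225,.1975);movep([*xy,.25],[np.pi,0,np.pi]);dwell(.2);m,p,d=snap('wrist','w_jar')
r=toprect(m,d,.064,xy,r=.03,tol=.006);print(r);xy=r[0]/1e3
pick(xy,np.pi,.055,opening=.07,zc=.25)
T=np.array([.618,-.0074]);place(T,np.pi,.055,.006,.053,zc=.27)
movep([*T-[.02,0],.30],[np.pi,0,PY]);dwell(.2);m,p,d=snap('wrist','w_end');st()
print('jar',toprect(m,d,.070,T,r=.03,tol=.006),'tin',toprect(m,d,.079,YELLOW,r=.031,tol=.006),'orange',toprect(m,d,.098,GREEN,r=.04,tol=.006))
movep([.35,.0,.35],[np.pi,0,np.pi]);dwell(.3)
for c in('top','side'): snap(c,c+'E')
a=cv2.imread('pics/sideE.png')[120:300,150:410];b=cv2.imread('pics/w_end.png')
cv2.imwrite('pics/end.png',np.vstack([cv2.resize(a,(433,300)),cv2.resize(b,(433,300))]))
```

```text
(array([422.9, 198.3]), array([41.4, 39.5]), 1.0, array([422.3, 198.8], dtype=float32), np.float64(0.0633))
gripped t 53.0 op 0.0394 gf 30.0 F [-0.2  0.1  0.1] p [0.423  0.1983 0.061 ]
lifted t 54.1 op 0.0392 gf 30.0 F [-0.4  0.2 -1. ] p [0.4225 0.1982 0.249 ]
down t 57.3 op 0.0397 gf 30.0 F [-0.3 -1.  -0.6] p [ 0.6181 -0.0074  0.0682]
open t 57.9 op 0.053 gf 0.0 F [ 0.2 -0.  -0.7] p [ 0.618  -0.0074  0.068 ]
 t 59.6 op 0.053 gf 0.0 F [-0.6  0.2  0.3] p [ 0.5981 -0.0074  0.2986]
jar (array([618.2,  -7.1]), array([39.5, 40.9]), 37.2, array([617.7,  -7. ], dtype=float32), np.float64(0.0693)) tin (array([633.9, 103.2]), array([55.8, 57.1]), 89.6, array([634.1, 103.4], dtype=float32), np.float64(0.0772)) orange (array([ 601.7, -117.9]), array([41.2, 39.6]), 81.3, array([ 601.1, -116.9], dtype=float32), np.float64(0.0983))
```

View pics/end.png

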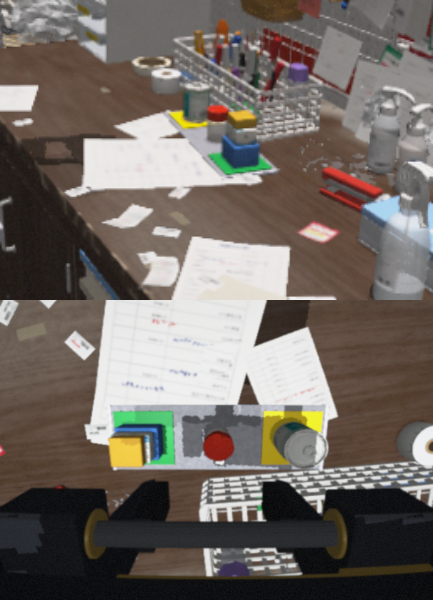

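The picture shows the stack squared on the green tile (side crop ≈(240,140)), the jar upright midway (≈(216,120)) and the tin on the yellow tile (≈(195,100)). The label roll and stapler are undisturbed.

```bash
python3 -c "
from rig import *
print(hand_in())"
```

```text
the job is handed in; nothing more can be done
None
```

The job is handed in at about 60 s of the 133 s allowed: the tin is on the yellow tile, the blue/white/orange stack is squared up on the green tile, and the jar stands midway between them, all within about 1 mm of target by the wrist camera.

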